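# Gauge a colour-standard plaque with the ratchet micrometer

### The arm

A 6-joint arm with a two-finger parallel gripper is mounted at the origin on the work surface. World frame = base frame: x ahead of the robot, y to its left, z up, the work surface at z = 0. Lengths are in m, angles in rad, forces in N, time in s.
With the tool pointing down it reaches from about 0.3 to 0.875 m from the base axis. Payload 6.4 kg.
Tool frame: the origin (TCP) lies at the very end of the fingers, on their centre line; the grasp point (between the pads) lies 19 mm behind it; z points along the fingers, y is the line along which they close (so a half turn about z gives the same grasp; the last joint's range is limited). The gripper opens to 88 mm and grips with 3 to 60 N. Pads are 18 mm wide; open, the fingers measure 123 mm over their backs; the gripper's body (75 mm by 187 mm) begins 45 mm behind the grasp point.
Start: joints at [-1.537, 0.181, 1.607, -0, 1.354, -0.206], TCP at [0.137, -0.559, 0.239] pointing down, gripper open.
Joint ranges: [-2.99, 2.99], [-0.89, 2.07], [0.3, 2.58], [-1.14, 4.28], [0, 2.63], [-3.12, 3.12]. Speed limits (rad/s): [2.57, 2.57, 3.01, 3.14, 3.14, 3.14].

### API

Orientations are given as [roll, pitch, yaw] about the fixed x, y, z axes, in that order (R = Rz(yaw) Ry(pitch) Rx(roll)).
In Python, from workcell import sense, snapshot, job_done gives the robot as it stands.
- The arm moves only by the tool jog_arm, never from a script. Its argument "rows" is one flat list of numbers, 7 for each row, row after row: the shift along the tool's x, y, z in cm, then the turn, a rotation vector about the tool's x, y, z in degrees, then the closure, from 0 (fully open) to 1 (shut). In form: [tx, ty, tz, rx, ry, rz, fingers, tx, ty, tz, rx, ry, rz, fingers, ...]. A call has 1 to 10 rows; each row shifts and turns the commanded pose from where the row before left it, along the tool's axes as they then stand; what a row does not reach is not made up. A row lasts 1/12 s, in which the tool goes at most 41.7 mm and 7.16 degrees, less where a joint would pass 70% of its speed; a pose out of reach is approached as far as the arm can. A call with a gripper value outside its range is refused whole. The fingers move at their own pace and stop on an object; "grip_force" is the grip in N (left out, the last holds). Time passes only in rows, so rows that do not move let the fingers close. It gives the time, the measured TCP pose, the force, the opening and the grip force at its end, in the units of the state.
- sense(): the state, without advancing time (a new reading comes with each control period).
- snapshot(name): name is "side" or "top" or "wrist"; returns a dict with "pixels" (384x512x3 uint8, blue, green, red), "intrinsics" (3x3 intrinsics, pixels), "extrinsics" (4x4, takes a point from world to camera coordinates). Camera axes: x right, y down, z forward; pixel columns grow to the right and rows downward; lengths in m; the calibration is good to about 2 mm. A picture is of the moment at which its call begins. There is no depth.
- job_done(): hands the job in; it is judged then, once.
The state is a dict: "time_s": time; "joint_pos": joint angles; "dq": joint speeds; "tau": joint torques, N m; "eef_pos": TCP position; "tcp_rot": TCP orientation; "ft_force": force on the tool from outside, world axes, zero at the start; "torque": the same for the moment, N m; "opening": finger opening in m; "grasp_force": force on a finger pad.
Only numpy, scipy, OpenCV 4.12 (cv2) and the standard library are available. Lean on these libraries where they do the work, as an engineer would, in place of code of your own. Each camera call takes 0.05 s, during which the arm holds its last target. There are 200 camera calls.

### The job

Slide the blue plaque into the thickness gauge from its open front, between the guide ribs and fully home against the brass stop, flat on the anvil. Then turn the black ratchet cap clockwise (seen from above) until the spindle bears on the plaque and the slip clutch has clicked three times (a fourth or fifth click is harmless, a sixth is too many), and let go, leaving the plaque gently clamped there. Never jam the plaque hard against the stop or force the spindle down on it, and leave the other things where they are.

Things in the scene. Friction and masses are not known exactly. Their poses are not given: they have to be found in the camera images.
- plaque_blue: the blue acrylic plaque, 130 x 36 x 8 mm, about 45 g, lying flat on the table among others. Origin: centre of its underside; x along its length, y across its width, z up. Either end may go in first.
- gauge: bench thickness gauge, grey frame fixed to the table. Origin: on the table, under the upright spindle axis; z up; its open front looks to its own -x, the plaque goes in along +x, length along x. An arm over the anvil (80 to 100 mm up, 42 mm wide, forward to x = -21 mm) comes from a column (x = +45 to +95 mm, 100 mm high). Base plate 14 mm high, x = -85 to +105 mm, 100 mm wide.
- anvil (a point): on the flat steel anvil table, on the spindle axis, 45 mm above the table; axes as the gauge. Table from x = -70 to +22 mm, 62 mm wide. Two guide ribs 5 mm high, inner faces at y = +-20.5 mm, x = -62 to +22 mm, flaring in front of that to about y = +-27 mm at x = -82 mm.
- stop: brass stop at the back of the anvil; origin: middle of its front face at anvil level, 22 mm behind the spindle axis (gauge x = +22 mm); the stop is 12 mm high.
- home (a point): where the centre of the plaque's underside lies when fully home: gauge x = -43 mm, y = 0, 45 mm above the table; axes as the gauge. The plaque's outer 38 mm then stick out freely in front of the anvil table, where the fingers have room.
- spindle_tip (a point): centre of the lower end of the spindle (12 mm steel rod), 107 mm below the cap top and 73 mm below the thimble top; it comes down on the plaque 22 mm from its inner end. At the start it is 14.5 to 20.5 mm above the anvil, so the 8 mm plaque passes under it. Clockwise turning lowers it 6 mm per radian; cap and thimble come down with it. The screw stays where it is left.
- cap_top (a point): centre of the top of the black ratchet cap, on the spindle axis: an upright knurled cylinder, 28 mm across, 32 mm high, white line on top along its -x; nothing beside it stands higher. It turns freely with about 0.055 N m and slips with 0.10 N m once the spindle bears on the plaque; the press is then about 8 N, plus any downward push of the hand on the cap. It may be let go and gripped afresh; nothing turns back.
- thimble_top (a point): centre of the top face of the aluminium thimble, 2 mm below the cap: 36 mm across, 22 mm high, black graduations, red mark on its top. It bypasses the clutch, so do not grip or turn it. When the clutch slips the cap turns on while the thimble stands still.
- ratchet (a joint): how far the ratchet cap has slipped on the thimble, rad: 0 at the start and while cap and thimble turn together, growing clockwise as the clutch slips. One click is 0.26 rad, three clicks 0.79 rad, six 1.57 rad. The joint's resistance is smooth: a click is counted by angle.
- plaque_violet: violet plaque, same size, origin and axes as the blue one; a bystander, to be left alone
- plaque_magenta: magenta plaque, same size, origin and axes as the blue one; a bystander, to be left alone
- plaque_white: white plaque, same size, origin and axes as the blue one; a bystander, to be left alone
- jar: amber jar with black lid, 60 mm across, 85 mm high, origin under its centre; a bystander
- beaker: steel beaker, 72 mm across, 85 mm high, origin under its centre; a bystander
- mouse: white computer mouse, 100 x 58 x 26 mm, origin under its centre; a bystander
There are look-alikes about, which are no part of the job. There is more than one size of the plaque_blue; the job needs the smallest. Of the things that look like the gauge, the larger one is meant.

How it is judged:
By the outcome, as a careful person would: the job done as asked, in the order asked, and still so for the second after the job is handed in, with the robot touching nothing.
It also fails if it takes over 72 s, if anything falls off the work surface, if the arm or the gripper's body presses on something with over 40 N, if the wrist force passes 120 N, or if a joint passes its speed limit or range.

## Working session

There is one attempt and no reset: what is moved stays moved. The work goes in short steps, Python scripts to look and compute and a tool call to move; the robot and the scene stay as the last step left them, time stands still between calls to the robot, and variables do not carry over. Pictures are saved under pics/ and viewed, at most 10 in all, crops included, and the job is handed in when it is done.

Besides the shell and the picture viewer there is one more tool, called after "Emit:" in YAML: its name, and indented under it one key for each argument. jog_arm: Moves the arm, as the interface text tells. Its arguments: {"type":"object","properties":{"rows":{"type":"array","items":{"type":"number"}},"grip_force":{"type":"number"}},"required":["rows"]}

```bash
mkdir -p pics
cat > h.py <<'E'
import numpy as np, cv2
from workcell import sense, snapshot, job_done
def ray(s,u,v):
    K=np.array(s["intrinsics"]);E=np.array(s["extrinsics"]);R=E[:3,:3];t=E[:3,3]
    d=R.T@np.linalg.solve(K,[u,v,1.]);c=-R.T@t
    return c,d
def onz(s,u,v,z):
    c,d=ray(s,u,v);return c+d*(z-c[2])/d[2]
def proj(s,p):
    K=np.array(s["intrinsics"]);E=np.array(s["extrinsics"]);q=K@(E[:3,:3]@np.array(p)+E[:3,3]);return q[:2]/q[2]
E
python3 - <<'E'
from h import *
import pickle
for n in("top","side","wrist"):
    s=snapshot(n);pickle.dump(s,open(n+".pkl","wb"));cv2.imwrite(f"pics/{n}0.png",s["pixels"])
    print(n,np.round(ray(s,256,192)[0],3),np.round(ray(s,256,192)[1],2))
print(sense()["eef_pos"],sense()["tcp_rot"])
a=cv2.imread("pics/top0.png");b=cv2.imread("pics/side0.png")
E
```

```text
top [ 0.436 -0.042  1.186] [ 0.05  0.02 -1.  ]
side [0.377 0.891 0.715] [ 0.1  -0.83 -0.55]
wrist [ 0.2   -0.542  0.384] [-0.25 -0.05 -0.97]
[ 0.13656995 -0.55815144  0.2380508 ] [-3.14032473e+00 -2.78670438e-04  2.39785817e-01]
```

View pics/top0.png

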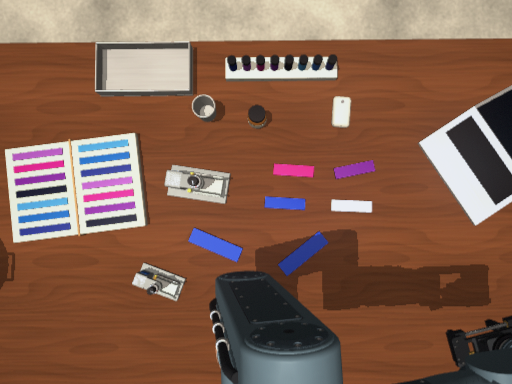

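View pics/side0.png

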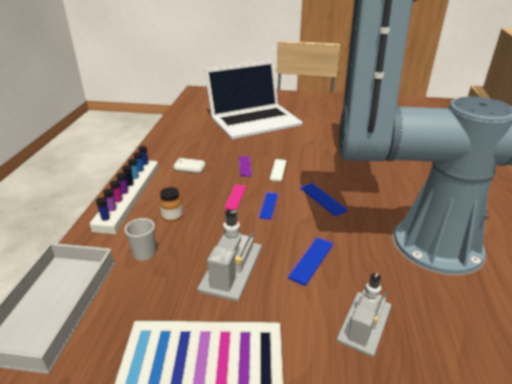

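The top view shows the small blue plaque at (285,203), the larger gauge at (197,184) and the smaller one at (158,282). The column is probably at the gauge's left end. Next I measure both.

Run:
```python
from h import *
import pickle
s=pickle.load(open("top.pkl","rb"));im=s["pixels"];hsv=cv2.cvtColor(im,cv2.COLOR_BGR2HSV)
m=cv2.inRange(hsv,(105,150,80),(128,255,255))
for c in cv2.findContours(m,0,2)[0]:
    if cv2.contourArea(c)<200: continue
    r=cv2.boxPoints(cv2.minAreaRect(c)); P=np.array([onz(s,*p,0.008)[:2] for p in r])
    e1,e2=P[1]-P[0],P[2]-P[1]
    L=e1 if np.linalg.norm(e1)>np.linalg.norm(e2) else e2
    print("blue",r.mean(0),P.mean(0).round(4),np.linalg.norm(e1).round(3),np.linalg.norm(e2).round(3),"ang",np.degrees(np.arctan2(L[1],L[0])).round(1))
g=cv2.inRange(hsv,(0,0,90),(180,70,255));g[:150]=0;g[215:]=0;g[:,:155]=0;g[:,240:]=0
for c in cv2.findContours(g,0,2)[0]:
    if cv2.contourArea(c)<300: continue
    r=cv2.boxPoints(cv2.minAreaRect(c)); P=np.array([onz(s,*p,0.014)[:2] for p in r]); print("gauge",r.round(1).tolist(),P.round(4).tolist())
a=cv2.resize(im[150:220,150:250],None,fx=7,fy=7,interpolation=cv2.INTER_CUBIC)
b=pickle.load(open("side.pkl","rb"))["pixels"]
b=cv2.resize(b[200:305,190:270],None,fx=4.6,fy=4.6,interpolation=cv2.INTER_CUBIC)
h=490;b=cv2.resize(b,(90,h)) if 0 else b[:490]
cv2.imwrite("pics/g0.png",a)
cv2.imwrite("pics/g1.png",b)
```

```text
blue [302.70474 253.02118] [ 0.3034 -0.1639] 0.168 0.047 ang -51.7
blue [215.193  244.3695] [0.3332 0.1152] 0.046 0.168 ang -113.4
blue [ 43.461105 216.19861 ] [0.4279 0.6657] 0.16 0.019 ang -83.2
blue [284.54208 202.8056 ] [ 0.4638 -0.1078] 0.033 0.127 ang -94.0
blue [104.033455 157.7565  ] [0.6148 0.474 ] 0.158 0.019 ang -83.0
gauge [[162.3000030517578, 194.3000030517578], [167.0, 163.3000030517578], [230.10000610351562, 172.8000030517578], [225.39999389648438, 203.89999389648438]] [[0.4943, 0.2833], [0.5941, 0.2687], [0.5614, 0.0661], [0.4619, 0.0815]]
```

View pics/g0.png

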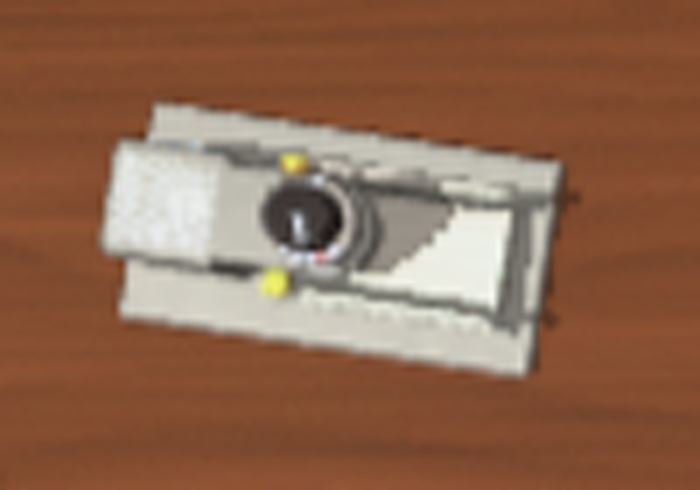

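The crop shows the cap at about (193,181) full-frame and the anvil opening to the right, so gauge +x points roughly to world +y. I'll go above the plaque's outer end.

Emit:
jog_arm:
  rows: [2.72,-2.05,0,0,0,0,0,2.72,-2.05,0,0,0,0,0,2.72,-2.05,0,0,0,0,0,2.72,-2.05,0,0,0,0,0,2.72,-2.05,0,0,0,0,0,2.72,-2.05,0,0,0,0,0,2.72,-2.05,0,0,0,0,0,2.72,-2.05,0,0,0,0,0]

```text
time_s: 0.82
eef_pos: [0.3097, -0.346, 0.2386]
tcp_rot: [-3.141, -0.0, 0.239]
ft_force: [0.4, -0.9, -0.2]
opening: 0.0878
grasp_force: 0.0
```

Emit:
jog_arm:
  rows: [2.72,-2.05,0,0,0,0,0,2.72,-2.05,0,0,0,0,0,2.72,-2.05,0,0,0,0,0,2.72,-2.05,0,0,0,0,0,2.72,-2.05,0,0,0,0,0,2.72,-2.05,0,0,0,0,0,2.72,-2.05,0,0,0,0,0]

```text
time_s: 1.4
eef_pos: [0.4606, -0.1613, 0.2386]
tcp_rot: [3.142, 0.0, 0.24]
ft_force: [0.9, -0.1, -0.1]
opening: 0.0881
grasp_force: 0.0
```

Emit:
jog_arm:
  rows: [0,0,0,0,0,-7,0,0,0,0,0,0,-7,0,0,0,0,0,0,-7,0,0,0,0,0,0,-7,0,0,0,0,0,0,-7,0,0,0,0,0,0,-7,0,0,0,0,0,0,-7,0,0,0,0,0,0,-7,0,0,0,0,0,0,-7,0,0,0,0,0,0,-7,0]

```text
time_s: 2.23
eef_pos: [0.4597, -0.1628, 0.2385]
tcp_rot: [-3.141, -0.0, 1.468]
ft_force: [-0.3, 0.3, -0.2]
opening: 0.088
grasp_force: 0.0
```

Emit:
jog_arm:
  rows: [0,0,0,0,0,-2,0,0,0,0,0,0,0,0]

```text
time_s: 2.4
eef_pos: [0.4597, -0.1628, 0.2385]
tcp_rot: [-3.141, -0.0, 1.498]
ft_force: [0.4, 0.3, 0.2]
opening: 0.0884
grasp_force: 0.0
```

Run:
```python
from h import *
import pickle
s=snapshot("wrist");cv2.imwrite("pics/w1.png",s["pixels"]);pickle.dump(s,open("w1.pkl","wb"))
q=sense();print(q["eef_pos"],q["tcp_rot"],q["joint_pos"],q["ft_force"],q["torque"],q["time_s"])
hsv=cv2.cvtColor(s["pixels"],cv2.COLOR_BGR2HSV)
m=cv2.inRange(hsv,(105,150,60),(128,255,255))
for c in cv2.findContours(m,0,2)[0]:
    if cv2.contourArea(c)<500: continue
    r=cv2.boxPoints(cv2.minAreaRect(c)); P=np.array([onz(s,*p,0.008)[:2] for p in r])
    e1,e2=P[1]-P[0],P[2]-P[1]
    L=e1 if np.linalg.norm(e1)>np.linalg.norm(e2) else e2
    print("blue",r.tolist(),P.mean(0).round(4),np.linalg.norm(e1).round(4),np.linalg.norm(e2).round(4),"ang",np.degrees(np.arctan2(L[1],L[0])).round(1))
t=snapshot("top");d=snapshot("side")
# cap: dark blobs
for s,(x0,x1,y0,y1) in((t,(180,205,165,195)),(d,(220,245,203,228))):
    g=cv2.cvtColor(s["pixels"],cv2.COLOR_BGR2GRAY)[y0:y1,x0:x1];
    for c in cv2.findContours((g<75).astype(np.uint8),0,2)[0]:
        if cv2.contourArea(c)>20: print(cv2.boundingRect(c),np.array(cv2.minEnclosingCircle(c)[0])+[x0,y0],x0,y0)
```

```text
[ 0.45972844 -0.16285946  0.23850562] [-3.14119078e+00 -2.34655828e-04  1.49527432e+00] [-5.84406189e-01 -1.73667743e-02  1.82026476e+00  9.38086676e-06
  1.33915994e+00 -5.08886382e-01] [-0.56225284 -0.3552287  -0.8340359 ] [-0.06666806 -0.05142258  0.04261061] 2.45
blue [[63.6126594543457, 135.75152587890625], [90.356201171875, 108.4136962890625], [193.57569885253906, 209.3892822265625], [166.8321533203125, 236.72711181640625]] [ 0.3021 -0.1633] 0.0481 0.1686 ang -51.5
blue [[242.99996948242188, 61.0], [271.9999694824219, 61.0], [271.9999694824219, 171.99998474121094], [242.99996948242188, 171.99998474121094]] [ 0.4632 -0.1076] 0.0327 0.1272 ang -93.5
(8, 12, 11, 9) [193.  180.5] 180 165
(5, 7, 12, 15) [229.71212101 216.92424202] 220 203
```

View pics/w1.png

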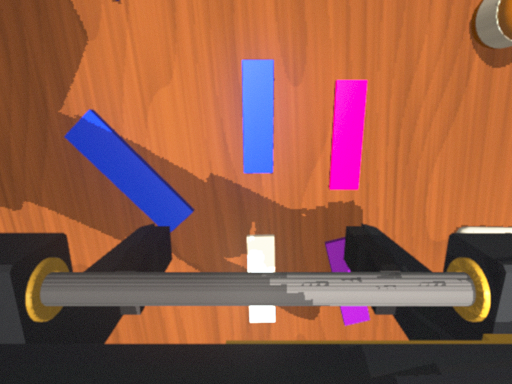

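The wrist view shows the blue plaque at (257,117) between the fingers' planes, with magenta at (348,135) to the right and the big blue one at left. The plaque is at (0.463,-0.108) and measures about 127x33 mm. The TCP is already on its axis, so I'll descend half closed and grip.

Emit:
jog_arm:
  rows: [0,0,3.5,0,0,0,0.36,0,0,3.5,0,0,0,0.36,0,0,3.5,0,0,0,0.36,0,0,3.5,0,0,0,0.36,0,0,3.5,0,0,0,0.36,0,0,3,0,0,0,0.36,0,0,1.5,0,0,0,0.36,0,0,1,0,0,0,0.36,0,0,0.5,0,0,0,0.36,0,0,0,0,0,0,0.36]

```text
time_s: 3.38
eef_pos: [0.4597, -0.1628, 0.0032]
tcp_rot: [-3.141, -0.0, 1.496]
ft_force: [-0.2, -0.5, 0.8]
opening: 0.0563
grasp_force: 0.0
```

Emit:
jog_arm:
  rows: [0,0,0,0,0,0,0.7,0,0,0,0,0,0,0.7,0,0,0,0,0,0,0.7,0,0,0,0,0,0,0.7,0,0,0,0,0,0,0.7,0,0,0,0,0,0,0.7]
  grip_force: 25

```text
time_s: 3.88
eef_pos: [0.4607, -0.1635, 0.0048]
tcp_rot: [3.14, 0.001, 1.496]
ft_force: [0.3, 0.6, 7.8]
opening: 0.0354
grasp_force: 25.0
```

Run:
```python
from h import *
import pickle
t=pickle.load(open("top.pkl","rb"));d=pickle.load(open("side.pkl","rb"))
def tri(a,b):
    (c1,d1),(c2,d2)=a,b
    A=np.c_[d1,-d2];k=np.linalg.lstsq(A,c2-c1,rcond=None)[0];p,q=c1+k[0]*d1,c2+k[1]*d2;return (p+q)/2,np.linalg.norm(p-q)
print(tri(ray(t,193,180.5),ray(d,231.5,211.5)))
for z in(.155,.165,.175):print(z,onz(t,193,180.5,z))
# home front-plate alternative: column top corners from crop (full px)
for u,v in((115,142),(218,155),(104,250),(208,262)):print(onz(t,150+u/7,150+v/7,.100).round(4))
for u,v in((563,160),(527,375)):print(onz(t,150+u/7,150+v/7,.014).round(4))
```

```text
(array([0.52408174, 0.15523573, 0.16765579]), np.float64(0.0008966011307123549))
0.155 [0.52562324 0.15774871 0.155     ]
0.165 [0.52475827 0.15581168 0.165     ]
0.175 [0.5238933  0.15387466 0.175     ]
[0.5616 0.2475 0.1   ]
[0.5556 0.2037 0.1   ]
[0.5156 0.2519 0.1   ]
[0.5101 0.2078 0.1   ]
[0.5613 0.065  0.014 ]
[0.4629 0.0818 0.014 ]
```

Gripped, opening 35 mm. The gauge fit is origin (0.5245,0.156) with +x at about 81°, and the cap top is at about 0.168. I'll lift and stand off to one side so the wrist camera can see the anvil.

Emit:
jog_arm:
  rows: [0,0,-0.5,0,0,0,0.7,0,0,-1.5,0,0,0,0.7,0,0,-3,0,0,0,0.7,2.6,-0.7,-2.5,0,0,0,0.7,2.6,-0.7,-2.5,0,0,0,0.7,2.6,-0.7,-2.5,0,0,0,0.7,2.6,-0.7,-2.5,0,0,0,0.7,2.6,-0.7,-2.5,0,0,0,0.7,2.6,-0.7,-2.5,0,0,0,0.7,2.6,-0.7,-2.5,0,0,0,0.7]

```text
time_s: 4.72
eef_pos: [0.4236, 0.0235, 0.2302]
tcp_rot: [3.141, 0.0, 1.496]
ft_force: [0.1, 0.0, -0.2]
opening: 0.035
grasp_force: 25.0
```

Emit:
jog_arm:
  rows: [2.6,-0.7,-2,0,0,4.6,0.7,0,0,0,0,0,0,0.7,0,0,0,0,0,0,0.7]

```text
time_s: 4.97
eef_pos: [0.4198, 0.0495, 0.25]
tcp_rot: [3.138, 0.0, 1.42]
ft_force: [-1.0, 0.4, -1.5]
opening: 0.0353
grasp_force: 25.0
```

Run:
```python
from h import *
import pickle
s=snapshot("wrist");cv2.imwrite("pics/w2.png",s["pixels"]);pickle.dump(s,open("w2.pkl","wb"))
q=sense();print(q["eef_pos"],q["tcp_rot"],q["ft_force"],q["torque"],q["opening"],q["time_s"])
```

```text
[0.419276   0.04876061 0.24871154] [3.14091857e+00 4.67174342e-04 1.41889622e+00] [-0.36542128 -0.34941537 -0.79511672] [-0.07474358 -0.09402287 -0.00618723] 0.035497345188619085 5.0167
```

View pics/w2.png

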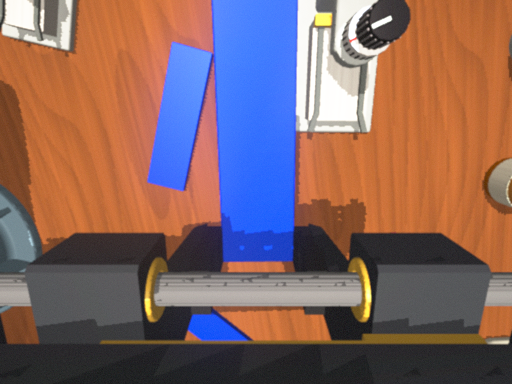

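The plaque is held level and straight, with edges at about 215 and 296 px. The gauge's front edge is at row 132, columns 297 to 371, and horizontal, so the yaw matches. The cap is at (388,18). Zooming on the ribs.

Run:
```python
from h import *
import pickle
s=pickle.load(open("w2.pkl","rb"));im=s["pixels"]
cv2.imwrite("pics/w2c.png",cv2.resize(im[0:140,290:420],None,fx=4.2,fy=4.2,interpolation=cv2.INTER_CUBIC))
```

```text
(no output)
```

View pics/w2c.png

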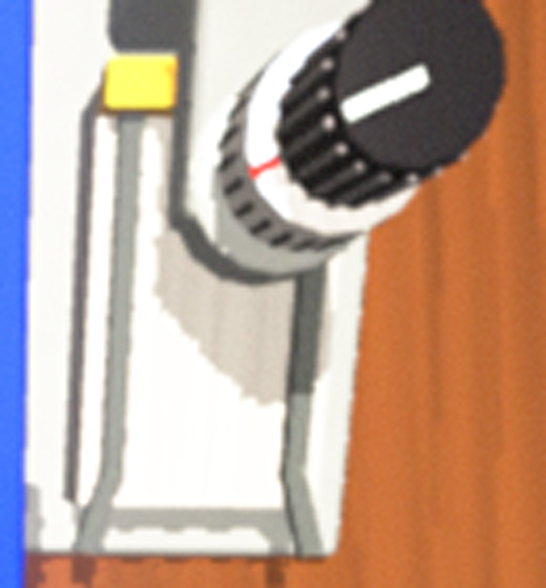

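Run:
```python
from h import *
import pickle
s=pickle.load(open("w2.pkl","rb"))
a=np.radians(81.2);u=np.array([np.cos(a),np.sin(a)]);v=np.array([-u[1],u[0]]);O=np.array([.5245,.156])
def g(n,x,y,z):
    p=onz(s,290+x/4.2,y/4.2,z)[:2];d=p-O;print(n,p.round(4),"gauge",(d@u*1e3).round(1),(d@v*1e3).round(1))
g("Lrib470",124,470,.05);g("Rrib470",283,470,.05);g("Lrib300",133,300,.05);g("Rrib300",298,300,.05);g("Lrib130",141,130,.05)
g("corner",330,553,.014);g("cap",418,82,.168);g("anvil front",190,512,.045)
g("stop bl",105,110,.057)
# plaque in hand at z of TCP-? inner underside; edges at top surface
q=[0.4193,0.0488,.2487]
for x,y in((212,2),(298,2),(222,258),(294,258)):
    p=onz(s,x,y,q[2]+.006);d=p[:2]-q[:2];print(x,y,"rel tcp along",(d@u*1e3).round(1),"lat",(d@v*1e3).round(1))
print(ray(s,256,192)[0])
```

```text
Lrib470 [0.4956 0.1021] gauge -57.6 20.3
Rrib470 [0.536 0.096] gauge -57.5 -20.5
Lrib300 [0.5019 0.1426] gauge -16.7 20.3
Rrib300 [0.5425 0.1365] gauge -16.6 -20.8
Lrib130 [0.5076 0.1807] gauge 21.8 20.5
corner [0.5589 0.0688] gauge -80.9 -47.4
cap [0.5246 0.1586] gauge 2.6 0.3
anvil front [0.5126 0.0887] gauge -68.3 1.4
stop bl [0.498  0.1849] gauge 24.5 30.6
212 2 rel tcp along 108.7 lat 18.8
298 2 rel tcp along 108.8 lat -16.0
222 258 rel tcp along -4.7 lat 17.7
294 258 rel tcp along -4.7 lat -18.1
[0.42880503 0.11489698 0.39590773]
```

The ribs fit at y = ±20.5 with yaw 81.2°, and the gauge origin moves about 2 mm further in. I'll line up in front of the opening.

Emit:
jog_arm:
  rows: [-2.27,2.2,0,0,0,0,0.7,-2.27,2.2,0,0,0,0,0.7,-2.27,2.2,0,0,0,0,0.7,-2.27,2.2,0,0,0,0.7,0.7,0,0,3,0,0,0,0.7,0,0,3,0,0,0,0.7,0,0,3,0,0,0,0.7,0,0,3,0,0,0,0.7,0,0,3,0,0,0,0.7,0,0,3,0,0,0,0.7]

```text
time_s: 5.85
eef_pos: [0.4908, -0.0557, 0.0657]
tcp_rot: [-3.139, -0.0, 1.403]
ft_force: [0.5, 0.8, -0.7]
opening: 0.0353
grasp_force: 25.0
```

Emit:
jog_arm:
  rows: [0,0,1.6,0,0,0,0.7,0,0,0,0,0,0,0.7,0,0,0,0,0,0,0.7,0,0,0,0,0,0,0.7]

```text
time_s: 6.18
eef_pos: [0.4926, -0.0555, 0.0531]
tcp_rot: [3.141, 0.0, 1.403]
ft_force: [-0.3, -0.4, -0.6]
opening: 0.0353
grasp_force: 25.0
```

Emit:
jog_arm:
  rows: [1,-0.01,0.1,0,0,0,0.7,1,-0.02,0,0,0,0,0.7,1,-0.01,0,0,0,0,0.7,1,-0.02,0,0,0,0,0.7,0.6,-0.01,0,0,0,0,0.7,0,0,0,0,0,0,0.7,0,0,0,0,0,0,0.7]

```text
time_s: 6.77
eef_pos: [0.4995, -0.0084, 0.0518]
tcp_rot: [3.141, 0.0, 1.406]
ft_force: [0.4, 0.5, -1.5]
opening: 0.0351
grasp_force: 25.0
```

Run:
```python
from h import *
s=snapshot("wrist");d=snapshot("side")
a=s["pixels"][:200,120:400]
b=cv2.resize(d["pixels"][195:305,185:300],None,fx=3.6,fy=3.6,interpolation=cv2.INTER_CUBIC)
a=cv2.resize(a,(554,396))[:,90:460]
cv2.imwrite("pics/c3.png",np.hstack([a,b[:396]]))
q=sense();print(q["eef_pos"],q["ft_force"],q["torque"])
```

```text
[ 0.49941727 -0.00913806  0.05174261] [-0.34964001  0.01169175 -0.52046671] [-0.08519712 -0.14329849  0.03170377]
```

View pics/c3.png

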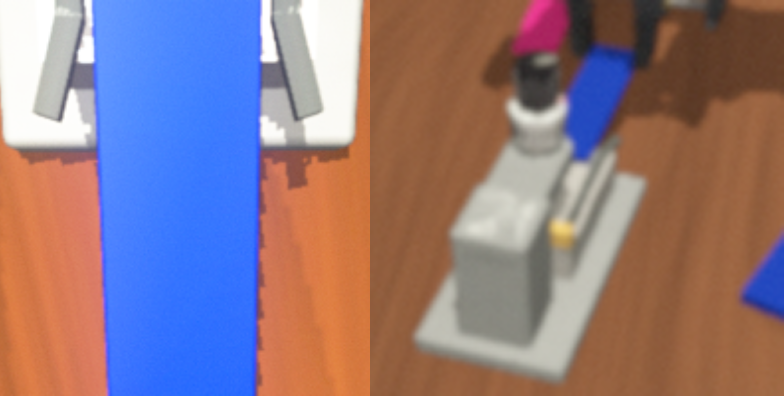

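The plaque sits centred between the flares, with about 14 px gap each side and no contact force. Advancing.

Emit:
jog_arm:
  rows: [0.8,-0.01,0,0,0,0,0.7,0.8,-0.01,0,0,0,0,0.7,0.8,-0.01,0,0,0,0,0.7,0.8,-0.01,0,0,0,0,0.7,0.8,-0.01,0,0,0,0,0.7]

```text
time_s: 7.28
eef_pos: [0.5057, 0.0313, 0.0517]
tcp_rot: [-3.142, -0.0, 1.404]
ft_force: [0.2, -0.6, 0.4]
opening: 0.0351
grasp_force: 25.0
```

Emit:
jog_arm:
  rows: [0.8,-0.01,0,0,0,0,0.7,0.6,-0.01,0,0,0,0,0.7,0.4,-0.01,0,0,0,0,0.7,0,0,0,0,0,0,0.7,0,0,0,0,0,0,0.7]

```text
time_s: 7.7
eef_pos: [0.5082, 0.0484, 0.0517]
tcp_rot: [-3.142, 0.0, 1.405]
ft_force: [0.6, -0.1, -0.3]
opening: 0.0356
grasp_force: 25.0
```

Emit:
jog_arm:
  rows: [0,0,0.1,0,0,0,0.7,0,0,0,0,0,0,0.7,0,0,0,0,0,0,0.7]

```text
time_s: 7.95
eef_pos: [0.5082, 0.0479, 0.0506]
tcp_rot: [-3.141, 0.0, 1.403]
ft_force: [-0.6, -0.2, -1.6]
opening: 0.0351
grasp_force: 25.0
```

Emit:
jog_arm:
  rows: [0,0,0.05,0,0,0,0.7,0,0,0.05,0,0,0,0.7,0,0,0,0,0,0,0.7,0,0,0,0,0,0,0.7]

```text
time_s: 8.28
eef_pos: [0.5083, 0.048, 0.0498]
tcp_rot: [3.141, 0.0, 1.404]
ft_force: [0.4, -0.6, -0.5]
opening: 0.0354
grasp_force: 25.0
```

Emit:
jog_arm:
  rows: [0.3,0,0,0,0,0,0.7,0.3,-0.01,0,0,0,0,0.7,0,0,0,0,0,0,0.7,0,0,0,0,0,0,0.7]

```text
time_s: 8.62
eef_pos: [0.5092, 0.0545, 0.0498]
tcp_rot: [3.141, -0.0, 1.404]
ft_force: [0.6, 0.3, 0.6]
opening: 0.0352
grasp_force: 25.0
```

Emit:
jog_arm:
  rows: [0.2,0,0,0,0,0,0.7,0.2,0,0,0,0,0,0.7,0,0,0,0,0,0,0.7,0,0,0,0,0,0,0.7]
  grip_force: 10

```text
time_s: 8.95
eef_pos: [0.5098, 0.0583, 0.0497]
tcp_rot: [3.142, -0.0, 1.404]
ft_force: [-0.7, -0.3, 1.2]
opening: 0.0357
grasp_force: 10.0
```

Emit:
jog_arm:
  rows: [0.1,0,0,0,0,0,0.7,0,0,0,0,0,0,0.7,0,0,0,0,0,0,0.7]

```text
time_s: 9.2
eef_pos: [0.51, 0.0591, 0.0497]
tcp_rot: [3.142, -0.0, 1.404]
ft_force: [0.1, 0.7, 1.5]
opening: 0.036
grasp_force: 10.0
```

Emit:
jog_arm:
  rows: [0.1,0,0,0,0,0,0.7,0,0,0,0,0,0,0.7,0,0,0,0,0,0,0.7]

```text
time_s: 9.45
eef_pos: [0.5102, 0.06, 0.0497]
tcp_rot: [3.142, 0.0, 1.404]
ft_force: [0.0, 1.0, 0.4]
opening: 0.0355
grasp_force: 10.0
```

Emit:
jog_arm:
  rows: [0.1,0,0,0,0,0,0.7,0,0,0,0,0,0,0.7,0,0,0,0,0,0,0.7]

```text
time_s: 9.7
eef_pos: [0.5104, 0.0611, 0.0497]
tcp_rot: [3.142, -0.0, 1.404]
ft_force: [-0.7, -0.4, 1.0]
opening: 0.0356
grasp_force: 10.0
```

Emit:
jog_arm:
  rows: [0.05,0,0,0,0,0,0.7,0,0,0,0,0,0,0.7,0,0,0,0,0,0,0.7]

```text
time_s: 9.95
eef_pos: [0.5104, 0.0613, 0.0497]
tcp_rot: [3.142, 0.0, 1.404]
ft_force: [-0.1, -1.8, 0.5]
opening: 0.0359
grasp_force: 10.0
```

Emit:
jog_arm:
  rows: [0.05,0,0,0,0,0,0.7,0,0,0,0,0,0,0.7,0,0,0,0,0,0,0.7]

```text
time_s: 10.2
eef_pos: [0.5104, 0.0614, 0.0497]
tcp_rot: [-3.141, 0.001, 1.404]
ft_force: [-1.5, -4.7, 1.7]
opening: 0.0358
grasp_force: 10.0
```

Contact at the stop reads 4.7 N, right where home should be. I'll ease off, open, back up and look.

Emit:
jog_arm:
  rows: [-0.04,0,0,0,0,0,0.7,0,0,0,0,0,0,0.5,0,0,0,0,0,0,0.4,0,0,0,0,0,0,0.36,0,0,0,0,0,0,0.36]

```text
time_s: 10.62
eef_pos: [0.5103, 0.0619, 0.0496]
tcp_rot: [-3.141, -0.0, 1.404]
ft_force: [0.2, -0.4, 1.1]
opening: 0.0563
grasp_force: 0.0
```

Emit:
jog_arm:
  rows: [-0.5,0,-1,0,0,0,0.36,-0.5,0,-3,0,0,0,0.36,-1,0,-3.5,0,0,0,0.36,-1,0,-3.5,0,0,0,0.36,0,0,-3.5,0,0,0,0.2,0,0,-3.5,0,0,0,0.2,0,0,-3,0,0,0,0.2,0,0,0,0,0,0,0.2,0,0,0,0,0,0,0.2]

```text
time_s: 11.37
eef_pos: [0.5065, 0.0317, 0.2626]
tcp_rot: [3.136, -0.0, 1.404]
ft_force: [-0.2, 1.3, 0.3]
opening: 0.0705
grasp_force: 0.0
```

Run:
```python
from h import *
import pickle
s=snapshot("wrist");pickle.dump(s,open("w4.pkl","wb"));cv2.imwrite("pics/w4.png",s["pixels"])
q=sense();print(q["eef_pos"],q["tcp_rot"],q["joint_pos"])
a=np.radians(81.2);u=np.array([np.cos(a),np.sin(a)]);v=np.array([-u[1],u[0]]);O=np.array([.5248,.158])
hsv=cv2.cvtColor(s["pixels"],cv2.COLOR_BGR2HSV)
m=cv2.inRange(hsv,(105,150,60),(128,255,255))
for c in cv2.findContours(m,0,2)[0]:
    if cv2.contourArea(c)<500: continue
    c=c[:,0];lo=c[c[:,1].argmax()]
    bottom=c[c[:,1]>=lo[1]-1]
    print(cv2.boundingRect(c),[ (((onz(s,x,y,.053)[:2]-O)@u).round(4),((onz(s,x,y,.053)[:2]-O)@v).round(4)) for x,y in(bottom[bottom[:,0].argmin()],bottom[bottom[:,0].argmax()])])
```

```text
[0.50543708 0.03185351 0.26048758] [ 3.14003006e+00 -3.24297630e-05  1.40390617e+00] [-1.71841340e-01  5.50826031e-03  1.75222880e+00  4.08903023e-05
  1.38229319e+00 -4.95879165e-03]
(139, 311, 58, 34) [(np.float64(-0.3672), np.float64(0.1319)), (np.float64(-0.3661), np.float64(0.102))]
(239, 58, 33, 92) [(np.float64(-0.1038), np.float64(0.0166)), (np.float64(-0.1043), np.float64(-0.0176))]
(83, 43, 55, 144) [(np.float64(-0.145), np.float64(0.1724)), (np.float64(-0.1452), np.float64(0.1607))]
```

View pics/w4.png

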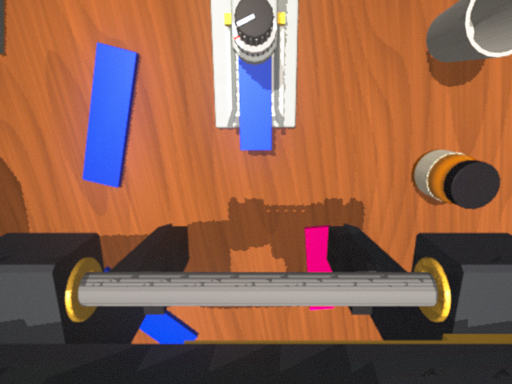

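The plaque lies centred in the gauge, its front end at row 149 and the base's front edge near row 128. The cap is at (255,18). I'll check the overhang in this same picture and fix the cap position and height.

Run:
```python
from h import *
import pickle
s=pickle.load(open("w4.pkl","rb"));im=s["pixels"];g=cv2.cvtColor(im,cv2.COLOR_BGR2GRAY).astype(float)
a=np.radians(81.2);u=np.array([np.cos(a),np.sin(a)]);v=np.array([-u[1],u[0]]);O=np.array([.5248,.158])
G=lambda x,y,z:[((onz(s,x,y,z)[:2]-O)@k*1e3).round(1) for k in(u,v)]
for x in(228,285):
    col=g[110:140,x-3:x+4].mean(1);print(x,110+np.diff(col).argmin(),col.round().astype(int)[12:24])
    print("base edge",G(x,110.5+np.diff(col).argmin(),.014))
for x in (247,264):
    col=im[135:160,x,0].astype(float);r=135.5+np.diff(col).argmin();print("plaque front",r,G(x,r,.053))
# cap circle: dark mask
m=(g[:60,215:295]<60).astype(np.uint8)
for c in cv2.findContours(m,0,2)[0]:
    if cv2.contourArea(c)>100:
        c=c+np.array([215,0]);print(cv2.boundingRect(c),cv2.minEnclosingCircle(c))
        top=c[:,0,1].min();x0,w=cv2.boundingRect(c)[0],cv2.boundingRect(c)[2]
        for z in(.155,.165,.175):print(z,"far rim",G(x0+w/2,top,z),"width",np.linalg.norm(onz(s,x0,18,z)-onz(s,x0+w,18,z)).round(4))
```

```text
228 127 [205 203 199 197 190 156 116 118 136 140 139 138]
base edge [np.float64(-82.8), np.float64(34.0)]
285 126 [228 228 227 217 188 125 102 106 115 114 113 111]
base edge [np.float64(-82.6), np.float64(-36.9)]
plaque front 150.5 [np.float64(-106.8), np.float64(9.8)]
plaque front 150.5 [np.float64(-107.1), np.float64(-9.6)]
```

The overhang past the base edge is 24 mm against 23 expected, which is within a pixel, and stop contact was felt. So the plaque is home. Now over the cap, turning the wrist back for clockwise room.

Emit:
jog_arm:
  rows: [3.2,-0.05,-1,0,0,0,0,3.2,-0.05,-1,0,0,0,0,3.2,-0.05,-1,0,0,0,0,3.2,-0.05,-1,0,0,0,0,0,0,0,0,0,-7,0,0,0,0,0,0,-7,0,0,0,0,0,0,-7,0,0,0,0,0,0,-7,0,0,0,0,0,0,-7,0,0,0,0,0,0,-7,0]

```text
time_s: 12.25
eef_pos: [0.5236, 0.1585, 0.2974]
tcp_rot: [-3.138, -0.002, 2.143]
ft_force: [0.1, -0.4, 0.4]
opening: 0.0883
grasp_force: 0.0
```

Emit:
jog_arm:
  rows: [0,0,0,0,0,-7,0,0,0,0,0,0,-7,0,0,0,0,0,0,-7,0,0,0,0,0,0,0,0,0,0,0,0,0,0,0]

```text
time_s: 12.67
eef_pos: [0.5239, 0.1585, 0.2981]
tcp_rot: [-3.14, -0.002, 2.5]
ft_force: [0.4, -0.5, -0.5]
opening: 0.0883
grasp_force: 0.0
```

Run:
```python
from h import *
import pickle
s=snapshot("wrist");pickle.dump(s,open("w5.pkl","wb"));im=s["pixels"];g=cv2.cvtColor(im,cv2.COLOR_BGR2GRAY)
q=sense();p=np.array(q["eef_pos"]);print(p,q["tcp_rot"],q["joint_pos"][5])
cv2.imwrite("pics/w5.png",im[60:300,110:400])
x,y=proj(s,[.525,.159,.168]);print("pred",x,y)
x0,y0=int(x)-70,int(y)-70;m=(g[y0:y0+140,x0:x0+140]<70).astype(np.uint8)
for c in cv2.findContours(m,0,2)[0]:
    if cv2.contourArea(c)>200:
        c=c+np.array([x0,y0]);(cx,cy),r=cv2.minEnclosingCircle(c);print(cx,cy,r,cv2.boundingRect(c),[onz(s,cx,cy,z)[:2].round(4) for z in(.16,.168,.175)])
```

```text
[0.52410984 0.15847509 0.29842528] [-3.14004964e+00 -1.78250743e-03  2.49960722e+00] -0.8520285435132514
pred 258.3720064877772 185.23602750636562
227.5128173828125 211.01177978515625 58.38888931274414 (188, 157, 91, 98) [array([0.5292, 0.1189]), array([0.5276, 0.1211]), array([0.5262, 0.1231])]
```

View pics/w5.png

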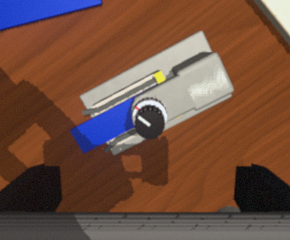

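The crop shows the plaque in the gauge and the cap at about (259,182) full-frame, near the predicted (258,185). I'll refine with a circle fit.

Run:
```python
from h import *
import pickle
s=pickle.load(open("w5.pkl","rb"));g=cv2.cvtColor(s["pixels"],cv2.COLOR_BGR2GRAY)[145:220,220:300]
g=cv2.resize(g,None,fx=4,fy=4,interpolation=cv2.INTER_CUBIC)
K=np.array(s["intrinsics"])[0,0];print("r px exp",K*.014/.275)
c=cv2.HoughCircles(g,cv2.HOUGH_GRADIENT_ALT,1.5,20,param1=150,param2=.5,minRadius=50,maxRadius=90)
for x,y,r in (c[0] if c is not None else []):
    X,Y=220+(x-1.5)/4,145+(y-1.5)/4;print(X,Y,r/4,onz(s,X,Y,.168).round(4))
```

```text
r px exp 15.835468152285504
259.0 176.5 17.237255 [0.5188 0.1643 0.168 ]
```

The circle found there fits the thimble ring, not the cap, so I keep the combined estimate, which is right under the present TCP. Descending over the cap, then a gentle close.

Emit:
jog_arm:
  rows: [0,0,3,0,0,0,0.2,0,0,3,0,0,0,0.2,0,0,3,0,0,0,0.2,0,0,2.5,0,0,0,0.2,0,0,2,0,0,0,0.2,0,0,1,0,0,0,0.2,0,0,0.9,0,0,0,0.3,0,0,0,0,0,0,0.4,0,0,0,0,0,0,0.5]
  grip_force: 5

```text
time_s: 13.47
eef_pos: [0.5251, 0.1586, 0.1462]
tcp_rot: [3.141, 0.0, 2.503]
ft_force: [-0.2, -0.5, 0.3]
opening: 0.0527
grasp_force: 0.0
```

Emit:
jog_arm:
  rows: [0,0,0,0,0,0,0.75,0,0,0,0,0,0,0.75,0,0,0,0,0,0,0.75,0,0,0,0,0,0,0.75]

```text
time_s: 13.8
eef_pos: [0.5254, 0.1587, 0.1467]
tcp_rot: [3.14, 0.001, 2.503]
ft_force: [0.5, 1.7, 2.4]
opening: 0.0277
grasp_force: 5.0
```

```bash
python3 -c "
from h import *
q=sense();print({k:np.round(q[k],4) for k in('eef_pos','tcp_rot','ft_force','torque','opening','grasp_force')})"
```

```text
{'eef_pos': array([0.5254, 0.1587, 0.1467]), 'tcp_rot': array([3.1401e+00, 1.4000e-03, 2.5034e+00]), 'ft_force': array([0.5238, 1.747 , 2.3849]), 'torque': array([ 0.2413, -0.3425, -0.002 ]), 'opening': np.float64(0.0277), 'grasp_force': np.float64(5.001)}
```

The opening of 27.7 mm means the cap is gripped and centred. Now I turn clockwise, following it down.

Emit:
jog_arm:
  rows: [0,0,0,0,0,0,0.75,0,0,0,0,0,0,0.75,0,0,0.05,0,0,5,0.75,0,0,0.05,0,0,5,0.75,0,0,0.05,0,0,5,0.75,0,0,0.05,0,0,5,0.75]
  grip_force: 14

```text
time_s: 14.3
eef_pos: [0.5254, 0.1588, 0.1445]
tcp_rot: [3.14, 0.001, 2.15]
ft_force: [2.2, 1.1, 3.6]
opening: 0.0275
grasp_force: 14.0
```

```bash
cat > r.py <<'E'
from h import *
q=sense();print({k:np.round(q[k],4).tolist() for k in('eef_pos','tcp_rot','ft_force','torque','opening','time_s')},np.round(q["joint_pos"][5],3),np.round(q["tau"][5],3))
E
python3 r.py
```

```text
{'eef_pos': [0.5254, 0.1588, 0.1445], 'tcp_rot': [3.1398, 0.0006, 2.1502], 'ft_force': [2.2292, 1.0658, 3.597], 'torque': [0.1739, -0.2753, 0.1168], 'opening': 0.0275, 'time_s': 14.3} -0.502 -1.358
```

Emit:
jog_arm:
  rows: [0,0,0.05,0,0,5,0.75,0,0,0.05,0,0,5,0.75,0,0,0.05,0,0,5,0.75,0,0,0.05,0,0,5,0.75]

```text
time_s: 14.63
eef_pos: [0.5255, 0.1588, 0.1424]
tcp_rot: [3.14, -0.0, 1.801]
ft_force: [1.6, 1.3, 2.7]
opening: 0.0273
grasp_force: 14.0
```

```bash
python3 r.py
python3 - <<'E'
from h import *
for n in("top","side"):
    cv2.imwrite(f"pics/{n}6.png",snapshot(n)["pixels"])
E
```

```text
{'eef_pos': [0.5255, 0.1588, 0.1424], 'tcp_rot': [3.1397, -0.0, 1.8011], 'ft_force': [1.5784, 1.2596, 2.6774], 'torque': [0.2199, -0.3073, 0.0255], 'opening': 0.0273, 'time_s': 14.6333} -0.153 -1.353
```

Emit:
jog_arm:
  rows: [0,0,0.05,0,0,5,0.75,0,0,0.05,0,0,5,0.75]

```text
time_s: 14.9
eef_pos: [0.5255, 0.1588, 0.1414]
tcp_rot: [3.14, -0.0, 1.63]
ft_force: [1.0, 1.7, 3.7]
opening: 0.0273
grasp_force: 14.0
```

```bash
python3 r.py
```

```text
{'eef_pos': [0.5255, 0.1588, 0.1414], 'tcp_rot': [3.1397, -0.0003, 1.6302], 'ft_force': [0.9622, 1.6524, 3.6502], 'torque': [0.2528, -0.2845, 0.011], 'opening': 0.0273, 'time_s': 14.9} 0.018 -1.531
```

Emit:
jog_arm:
  rows: [0,0,0,0,0,5,0.75,0,0,0,0,0,5,0.75]

```text
time_s: 15.07
eef_pos: [0.5252, 0.1587, 0.1406]
tcp_rot: [3.14, -0.001, 1.455]
ft_force: [3.5, 1.8, -4.8]
opening: 0.0277
grasp_force: 14.0
```

```bash
python3 r.py
```

```text
{'eef_pos': [0.5252, 0.1587, 0.1406], 'tcp_rot': [3.1404, -0.0005, 1.4553], 'ft_force': [3.5162, 1.8215, -4.7561], 'torque': [0.2168, -0.7883, 0.1327], 'opening': 0.0277, 'time_s': 15.0667} 0.192 -1.31
```

Emit:
jog_arm:
  rows: [0,0,0,0,0,5,0.75,0,0,0,0,0,5,0.75]

```text
time_s: 15.23
eef_pos: [0.5249, 0.1586, 0.1398]
tcp_rot: [3.141, -0.0, 1.281]
ft_force: [6.3, 2.9, -9.0]
opening: 0.0275
grasp_force: 14.0
```

```bash
python3 r.py
```

```text
{'eef_pos': [0.5249, 0.1586, 0.1398], 'tcp_rot': [3.1411, -0.0004, 1.2808], 'ft_force': [6.2996, 2.8719, -8.9634], 'torque': [0.2492, -1.1401, 0.068], 'opening': 0.0275, 'time_s': 15.2333} 0.367 -1.287
```

Emit:
jog_arm:
  rows: [0,0,0,0,0,5,0.75,0,0,0,0,0,5,0.75]

```text
time_s: 15.4
eef_pos: [0.5249, 0.1586, 0.1397]
tcp_rot: [3.141, -0.0, 1.106]
ft_force: [5.5, 2.1, -7.6]
opening: 0.0279
grasp_force: 14.0
```

```bash
python3 r.py
```

```text
{'eef_pos': [0.5249, 0.1586, 0.1397], 'tcp_rot': [3.1412, -0.0005, 1.1062], 'ft_force': [5.4885, 2.1476, -7.6314], 'torque': [0.2651, -1.0643, 0.1099], 'opening': 0.0279, 'time_s': 15.4} 0.541 -1.288
```

Emit:
jog_arm:
  rows: [0,0,0.14,0,0,0,0.75,0,0,0,0,0,0,0.75]

```text
time_s: 15.57
eef_pos: [0.5253, 0.1587, 0.1396]
tcp_rot: [3.141, -0.001, 1.11]
ft_force: [2.8, 2.2, 0.6]
opening: 0.0276
grasp_force: 14.0
```

Emit:
jog_arm:
  rows: [0,0,0,0,0,5,0.75,0,0,0,0,0,5,0.75]

```text
time_s: 15.73
eef_pos: [0.5252, 0.1587, 0.1395]
tcp_rot: [3.141, -0.001, 0.932]
ft_force: [3.5, 1.0, 0.5]
opening: 0.0277
grasp_force: 14.0
```

```bash
python3 r.py
```

```text
{'eef_pos': [0.5252, 0.1587, 0.1395], 'tcp_rot': [3.1407, -0.001, 0.9323], 'ft_force': [3.5379, 1.0183, 0.5053], 'torque': [0.2353, -0.6278, 0.0812], 'opening': 0.0277, 'time_s': 15.7333} 0.715 -1.473
```

fz no longer changes with turning and z holds, so the spindle bears. Contact came at yaw of about 1.29, which makes 0.36 rad of slip so far. 45° more gives about 1.14 rad, or 4.4 clicks. Then I release and retreat.

Emit:
jog_arm:
  rows: [0,0,0,0,0,5,0.75,0,0,0,0,0,5,0.75,0,0,0,0,0,5,0.75,0,0,0,0,0,5,0.75,0,0,0,0,0,5,0.75,0,0,0,0,0,5,0.75,0,0,0,0,0,5,0.75,0,0,0,0,0,5,0.75,0,0,0,0,0,4,0.75,0,0,0,0,0,0,0.75]

```text
time_s: 16.57
eef_pos: [0.5252, 0.1587, 0.1395]
tcp_rot: [-3.141, -0.001, 0.165]
ft_force: [4.4, 2.7, 0.1]
opening: 0.0273
grasp_force: 14.0
```

Emit:
jog_arm:
  rows: [0,0,0,0,0,0,0.5,0,0,0,0,0,0,0.3,0,0,0,0,0,0,0.2,0,0,0,0,0,0,0.2,0,0,-2,0,0,0,0.2,0,0,-3,0,0,0,0.2,0,0,-3,0,0,0,0.2,-2,0,-3,0,0,0,0.2,-2,0,-3,0,0,0,0.2,-2,0,0,0,0,0,0.2]

```text
time_s: 17.4
eef_pos: [0.4675, 0.1488, 0.2855]
tcp_rot: [3.141, -0.009, 0.166]
ft_force: [0.1, 0.8, 0.6]
opening: 0.0704
grasp_force: 0.0
```

Emit:
jog_arm:
  rows: [0,0,0,0,0,0,0.2,0,0,0,0,0,0,0.2]

```text
time_s: 17.57
eef_pos: [0.4652, 0.1487, 0.2794]
tcp_rot: [3.141, -0.001, 0.165]
ft_force: [0.6, 0.1, -0.6]
opening: 0.0702
grasp_force: 0.0
```

Run:
```python
from h import *
import pickle
s=snapshot("wrist");pickle.dump(s,open("w7.pkl","wb"));im=s["pixels"]
print(sense()["eef_pos"],proj(s,[.525,.159,.16]))
x,y=proj(s,[.525,.159,.16]).astype(int)
c=im[max(0,y-45):y+75,max(0,x-100):x+100]
a=cv2.resize(c,None,fx=3,fy=3,interpolation=cv2.INTER_CUBIC)
w2=cv2.resize(pickle.load(open("w2.pkl","rb"))["pixels"][0:100,330:420],None,fx=2.1,fy=2.1,interpolation=cv2.INTER_CUBIC)
o=np.zeros((max(a.shape[0],w2.shape[0]),a.shape[1]+w2.shape[1],3),np.uint8);o[:a.shape[0],:a.shape[1]]=a;o[:w2.shape[0],a.shape[1]:]=w2
print(o.shape,max(0,x-100),max(0,y-45));cv2.imwrite("pics/w7.png",o)
```

```text
[0.46547889 0.14865573 0.27876873] [258.13278151 114.92895134]
(360, 789, 3) 158 69
```

View pics/w7.png

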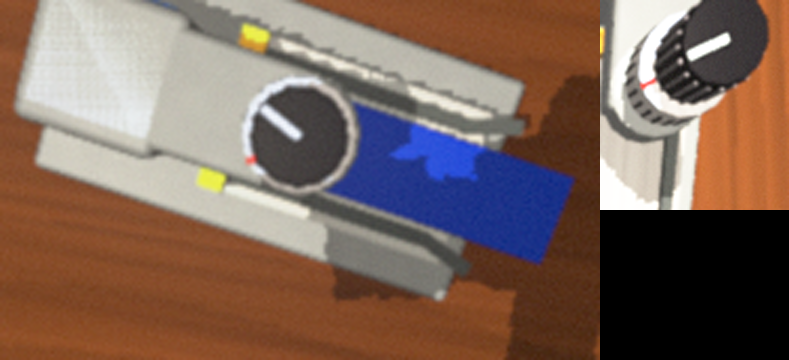

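The view shows the plaque still home under the spindle. The white line runs from the cap centre (300,137) to (262,104), and the red mark is at (250,160). I'll compute the relative rotation before and after.

Run:
```python
from h import *
import pickle
C=np.array([.5252,.1587])
def f(n,red,a,b,zc):
    s=pickle.load(open(n,"rb"))
    r=onz(s,*red,zc-.034)[:2]-C;A=onz(s,*a,zc)[:2];B=onz(s,*b,zc)[:2];l=A-B
    ra,la=np.arctan2(r[1],r[0]),np.arctan2(l[1],l[0]);print(n,"red r",np.linalg.norm(r).round(4),"len",np.linalg.norm(l).round(4),"inner end off",(B-C).round(4),np.degrees([ra,la]).round(1))
    return la-ra,ra,la
b=f("w2.pkl",(353.1,39.8),(371.7,26.2),(391.9,17.9),.168)
a=f("w7.pkl",(158+250/3,69+160/3),(158+262/3,69+104/3),(158+298/3,69+137/3),.160)
w=lambda x:(x+np.pi)%(2*np.pi)-np.pi
print("slip cw",-w(a[0]-b[0]),"thimble cw",-w(a[1]-b[1]),"cap cw",-w(a[2]-b[2]))
```

```text
w2.pkl red r 0.0152 len 0.0138 inner end off [0.001  0.0006] [-166.3 -167.5]
w7.pkl red r 0.0177 len 0.0132 inner end off [-0.0001  0.001 ] [124.4  57.8]
slip cw 1.1413934074514809 thimble cw 1.2093365917914305 cap cw 2.350729999242912
```

Measured slip is 1.14 rad (4.4 clicks), which agrees with the force-based estimate.

```bash
python3 -c "
from workcell import job_done
print(job_done())"
```

```text
the job is handed in; nothing more can be done
None
```

The job is handed in: the blue plaque is home against the stop and gently clamped, the clutch slipped 1.14 rad (4 clicks), the gripper is clear, and about 18 s of the 72 s were used.

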